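# Clamp the order book in the bench screw press

## Task

The shop's order book has curled covers and is to be pressed flat in the small bench press. Gently push the book straight in until it sits squarely home against the stop at the back of the bed, then wind the crank clockwise (seen from above) until you feel the press foot just meet the book, and give it one quarter turn more, no further. Let go of the crank and leave the book clamped; do not disturb the things standing around.

Things in the scene. Friction and masses are not known exactly. Their poses are not given: they have to be found in the camera images.
- press: Fixed frame of a grey bench screw press, C-shaped: column at the back (x 65 to 105 mm, 75 mm wide, 140 mm high), head reaching forward over the bed (112 to 140 mm above the counter). Origin on the counter under the vertical screw axis; z up, x points from the open front to the column: the book goes in along +x.
- press_head (a point): Fixed point on the screw axis at the head's underside, 112 mm up. Below it hangs the round flat foot, 56 mm across. It goes down 30 mm per clockwise turn of the crank. Its stem is set differently each time: the foot starts 7 to 29 mm above the book, how far is not given; contact must be felt or seen.
- crank (a joint): Crank angle (rad), growing clockwise seen from above = foot going down; at 0 the arm points along the press's -x; starts at -1.2 to 1.2. From start to contact takes 0.2 to 1 turn. Steady friction 0.42 N m (9 N at the knob); stays where left. The foot is sprung: on contact the knob's resistance steps up by about 6 N, then grows some 2 N more over a quarter turn.
- screw_axis (a point): Fixed point on the vertical screw axis at the height of the middle of the crank knob (190 mm above the counter). The crank hub under it ends in a cap at 167 mm, 34 mm across. The crank does not sink as it turns.
- knob_center (a point): Middle (190 mm above the counter) of the crank's upright black knob: a cylinder 16 mm across, from 162 to 212 mm, free to spin on its pin, 45 mm from the screw axis. The crank arm under it is at 151 to 161 mm. Gripped from above it can be carried round in a level circle without turning the gripper.
- bed: Fixed flat bed plate, 250 x 240 mm, top 22 mm above the counter; origin and axes are those of the press; reaches from x -145 to +105 mm, y -120 to +120 mm. Its stop is a low upright aluminium bar across it, 190 mm long, 24 mm high, in front of the column.
- stop (a point): Middle of the front face of the stop (bed x = +36 mm, y = 0), at half the book's height (27.5 mm above the counter). The book's inner edge must lie against this face.
- book: Dark blue order book, loose, flat on the bed: 208 mm wide across the bed, 146 mm deep along the push, 11 mm thick, about 0.23 kg. Origin on its underside; its y axis points away from the stop (bed -x) when square. The wire-bound edge faces the front. It starts drawn out by 35 to 55 mm and up to 0.08 rad askew.
- book_center (a point): Centre of the book, 5.5 mm above its underside; its front (wire-bound, robot-side) edge is 73 mm from here along the book's +y axis (the wire loops stand some 5 mm farther out but do not resist), its inner edge 73 mm along -y.
- book_edge (a point): Middle of the book's inner edge (the one that goes against the stop), half-way up its thickness.
- call_bell: Desk bell, 77 mm across, 62 mm high, loose bystander; origin on its underside.
- pin_tin: Round pin tin with lid, 69 mm across, 26 mm high, loose bystander; origin on its underside.
- thread_navy: Spool of thread, 28 mm across, 48 mm high, loose bystander; origin on its underside.

How it is judged:
On the way, in this order (a step that is already met when the one before it is completed fails the run):
1. the book is pushed square and home against the stop while the press is still open (x of book_edge in the frame of bed above 0.032 m and y of book_edge in the frame of bed between -0.025 and 0.025 m and angle between the y axis of book and the x axis of bed, either way round below 0.06 rad and contact force between book and press below 1 N), for 0.2 s.
2. the foot is wound down onto the book (x of book_edge in the frame of bed above 0.032 m and y of book_edge in the frame of bed between -0.025 and 0.025 m and angle between the y axis of book and the x axis of bed, either way round below 0.06 rad and contact force between book and press above 8 N), for 0.05 s.
At the end, for the whole second after the job is handed in: the book lies home against the stop (inner edge within 4 mm of it, within 25 mm of centred, square within 0.06 rad) and the foot, one quarter turn past contact, clamps it with 69 to 87 N (about 50 to 130 degrees past first contact), crank let go and at rest (x of book_edge in the frame of bed above 0.032 m and y of book_edge in the frame of bed between -0.025 and 0.025 m and angle between the y axis of book and the x axis of bed, either way round below 0.06 rad and contact force between book and press between 69 and 87 N and linear speed of book below 0.01 m/s and velocity of joint crank between -0.05 and 0.05 rad/s); the robot touches nothing.
It fails at once if the press is over-wound: the foot presses the book with more than 100 N (half a turn past contact) (contact force between book and press above 100 N).
It fails at once if the book is shoved hard: more than 30 N between the fingers and the book (contact force between the fingers and book above 30 N).
It fails at once if the bell is disturbed (moved more than 20 mm) (distance of call_bell from where it was at the start of the episode above 0.02 m).
It fails at once if the pin tin is disturbed (moved more than 20 mm) (distance of pin_tin from where it was at the start of the episode above 0.02 m).
It fails at once if the thread spool is disturbed (moved more than 20 mm) (distance of thread_navy from where it was at the start of the episode above 0.02 m).
It also fails if it takes over 67 s, if anything falls off the work surface, if the arm or the gripper's body presses on something with over 40 N, if the wrist force passes 120 N, or if a joint passes its speed limit or range.

## Robot

A 7-joint arm with a two-finger parallel gripper is mounted at the origin on a cart in front of the work surface, level with it; the furniture and walls round the work are solid. World frame = base frame: x ahead of the robot, y to its left, z up, the work surface at z = 0. Lengths are in m, angles in rad, forces in N, time in s.
With the tool pointing down it reaches from about 0.425 to 0.825 m from the base axis. Payload 3.6 kg.
Tool frame: the origin (TCP) lies on the front face of the gripper's body, between the roots of the fingers; the fingertips stand 84 mm ahead of it and the grasp point (between the pads) lies 65 mm ahead of it; z points along the fingers, y is the direction in which the jaws open and shut (so a half turn about z gives the same grasp; the last joint's range is limited). The gripper opens to 93 mm and grips with 3 to 60 N. Pads are 15 mm wide; open, the fingers measure 128 mm over their backs; the gripper's body (75 mm by 188 mm) begins 65 mm behind the grasp point.
Start: joints at [-1.335, 0.615, -0.013, 1.423, 0.008, 1.103, -0.04], TCP at [0.168, 0.628, 0.303] pointing down, gripper open.
Joint ranges: [-3.12, 3.12], [-0.3, 2.06], [-1.34, 1.32], [0.26, 2.42], [-1.36, 4.5], [0.01, 1.98], [-2.84, 2.84]. Speed limits (rad/s): [2.79, 2.79, 3.14, 3.14, 3.14, 3.14, 3.14].

## Interface

Orientations are given as a rotation vector (axis times angle).
In Python, from workcell import arm gives the robot as it stands.
- The arm moves only by the tool play_rows, never from a script. Its argument "plan" is a list of rows, each a list of 2 entries, a list of its own where there are three numbers: the shift along the tool's x, y, z in m, then the turn about the tool's z in rad. In form: [[[x, y, z], turn], ...]. A call has 1 to 12 rows; each row shifts and turns the pose as measured when the row begins, along the tool's axes as they then stand; what a row does not reach is not made up. A row lasts 1/8 s, in which the tool goes at most 62.5 mm and 10.7 degrees, less where a joint would pass 70% of its speed; a pose out of reach is approached as far as the arm can. A call is refused whole if a number of a shift passes 0.0625 or a number of a turn 0.188, either way. A call with a gripper value outside its range is refused whole. "claw" is the opening, from 0 (shut) to 1 (fully open), set as the call begins (left out, the last holds). The fingers move at their own pace and stop on an object; "newtons" is the grip in N (left out, the last holds). Time passes only in rows, so rows that do not move let the fingers close. It gives the time, the measured TCP pose, the force and the opening at its end, in the units of the state.
- arm.read_state(): the state, without advancing time (a new reading comes with each control period).
- arm.read_camera(name): name is "scene" or "top" or "wrist"; returns a dict with "frame" (420x560x3 uint8, red, green, blue), "vfov" (degrees; the focal length in pixels is half the picture's height over the tangent of half this angle, whatever the lens; pixels are square), "cx", "cy" (the principal point, pixels), "rvec" (rotation vector, rad) and "tvec" (3), from world to camera coordinates, as OpenCV has them; the wrist camera has in their place "mount" (4x4, takes a point from camera to tool coordinates, whose origin is the TCP and whose axes are the flange's). Camera axes: x right, y down, z forward; pixel columns grow to the right and rows downward; lengths in m; the calibration is good to about 2 mm. The wrist camera is an equidistant fisheye: a pixel r from the principal point sees the ray r / f radians off the axis. A picture is of the moment at which its call begins: read the wrist's pose just before it. There is no depth.
- arm.hand_in(): hands the job in, once; it reports no verdict.
Trained networks look in a picture, given as the dict that the camera call returned (one of the last four; its "shot" number tells which), for a name from the list of things; names that differ only in an ending like _2 or _b are one class to them, and where a whole thing is asked for, a point or a joint stands for the part that bears it (a point fixed in the world has none). Each returns a list of dicts, best first, with "conf" (0 to 1); they miss things now and then, are a little off and sometimes report something else, mostly with a low value. They report only what shows in the picture. A call takes as long as a camera call.
- arm.search_frame(picture, thing): "at" ([x, y, z] in m, in the coordinates of the camera as it stood for that picture, good to about 4 mm: the middle of the surface that is visible of it).
The state is a dict: "t": time; "qpos": joint angles; "joint_velocities": joint speeds; "effort": joint torques, N m; "position": TCP position; "orientation": TCP orientation; "force": force on the tool from outside, world axes, zero at the start; "ft_torque": the same for the moment, N m; "opening": opening from 0.0 (shut) to 1.0 (fully open).
Only numpy, scipy, OpenCV 4.12 (cv2) and the standard library are available. Lean on these libraries where they do the work, as an engineer would, in place of code of your own. Each camera call takes 0.05 s, during which the arm holds its last target. There are 200 camera calls.

## Working session

There is one attempt and no reset: what is moved stays moved. The work goes in short steps, Python scripts to look and compute and a tool call to move; the robot and the scene stay as the last step left them, time stands still between calls to the robot, and variables do not carry over. Pictures are saved under pics/ and viewed, about 8 in all and at most 12, crops included, and the job is handed in when it is done.

Besides the shell and the picture viewer there is one more tool, called by a JSON object that holds its "method" and its "body". play_rows: Moves the arm, as the interface text tells. Its arguments: {"type":"object","properties":{"plan":{"type":"array","items":{"type":"array"}},"claw":{"type":"number"},"newtons":{"type":"number"}},"required":["plan"]}

```bash
mkdir -p pics; cat > h.py <<'E'
import numpy as np, cv2
from workcell import arm
from scipy.spatial.transform import Rotation as R
def cam(p):
    return R.from_rotvec(np.ravel(p["rvec"])).as_matrix(), np.ravel(p["tvec"])
def toworld(p,x):
    M,t=cam(p); return M.T@(np.array(x)-t)
def f(p): return p["frame"].shape[0]/2/np.tan(np.radians(p["vfov"])/2)
def proj(p,X):
    M,t=cam(p); c=M@np.array(X)+t; return np.array([p["cx"]+f(p)*c[0]/c[2],p["cy"]+f(p)*c[1]/c[2]])
def ray(p,uv,z):
    M,t=cam(p); d=M.T@np.array([(uv[0]-p["cx"])/f(p),(uv[1]-p["cy"])/f(p),1]); o=-M.T@t
    return o+d*(z-o[2])/d[2]
def save(p,n): cv2.imwrite("pics/"+n,p["frame"][:,:,::-1])
E
python3 - <<'E'
from h import *
s=arm.read_state(); print(s)
ps={}
for n in("scene","top"):
    p=arm.read_camera(n); save(p,n+"0.png"); ps[n]=p
    print(n,p["vfov"],p["cx"],p["cy"],"cam at",toworld(p,[0,0,0]))
    for th in["press","press_head","crank","screw_axis","knob_center","bed","stop","book","book_center","book_edge","call_bell","pin_tin","thread_navy"]:
        try: print(th,[(round(d["conf"],2),toworld(p,d["at"]).round(3).tolist()) for d in arm.search_frame(p,th)[:2]])
        except Exception as e: print(th,e)
cv2.imwrite("pics/both.png",np.hstack([ps[n]["frame"][:,:,::-1] for n in ps])[:, :])
print(arm.read_state()["t"])
E
```

```text
{'t': 0.0, 'qpos': array([-1.33552079,  0.61590842, -0.01261063,  1.42483994,  0.00808876,
        1.10340665, -0.04040534]), 'joint_velocities': array([-2.20372581e-04,  3.81933746e-04,  1.70318974e-03,  1.93738408e-04,
       -9.08898608e-04, -3.32582686e-04,  6.45552691e-05]), 'effort': array([ 5.53213795e-04, -4.58936405e+01,  2.09778473e-01, -1.65744978e+01,
       -6.09909953e-02,  2.06040120e-02,  2.24596847e-04]), 'position': array([0.16806121, 0.62731918, 0.30160747]), 'orientation': array([-0.40990417, -3.1144318 ,  0.00391802]), 'force': array([ 0.06975394,  0.14913994, -0.54624535]), 'ft_torque': array([-0.01423173, -0.02802309, -0.02024996]), 'opening': 0.9977612956609851}
scene 45.05977448602391 274.0147945112817 212.9924222761655 cam at [-0.10795215 -0.87163234  0.6822185 ]
press [(0.86, [0.702, 0.012, 0.12])]
press_head [(0.65, [0.745, -0.276, 0.029]), (0.58, [0.699, 0.011, 0.12])]
crank [(0.8, [0.634, 0.035, 0.164])]
screw_axis [(0.95, [0.701, 0.011, 0.119]), (0.71, [0.677, -0.07, 0.025])]
knob_center []
bed [(0.8, [0.679, -0.069, 0.023])]
stop [(0.66, [0.678, -0.069
[... 316 characters left out ...]
]), (0.48, [0.702, 0.012, 0.118])]
top 56.463992881309 272.96368488675483 210.9659128345033 cam at [ 0.53057403 -0.00914348  1.23048986]
press [(0.96, [0.701, 0.03, 0.141]), (0.23, [0.576, 0.024, 0.04])]
press_head [(0.97, [0.703, 0.027, 0.138])]
crank [(0.79, [0.655, 0.031, 0.163])]
screw_axis [(0.81, [0.703, 0.027, 0.141])]
knob_center []
bed [(0.86, [0.695, -0.014, 0.022])]
stop [(0.68, [0.69, -0.016, 0.023])]
book [(0.89, [0.572, 0.022, 0.029])]
book_center [(0.97, [0.575, 0.022, 0.035])]
book_edge [(0.71, [0.571, 0.022, 0.033])]
call_bell [(0.29, [0.749, -0.27, 0.049])]
pin_tin [(0.65, [0.547, 0.285, 0.027]), (0.42, [0.701, 0.024, 0.14])]
thread_navy [(0.46, [0.749, -0.267, 0.048])]
1.4
```

View pics/scene0.png

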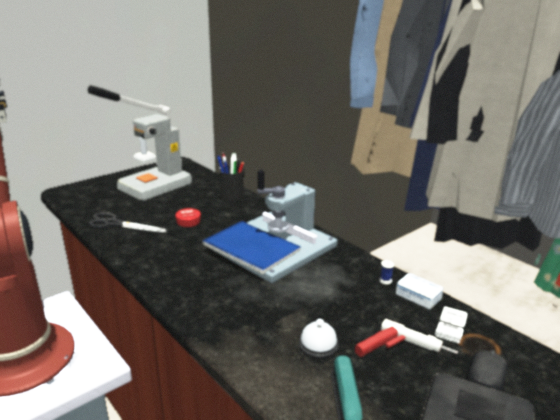

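View pics/top0.png

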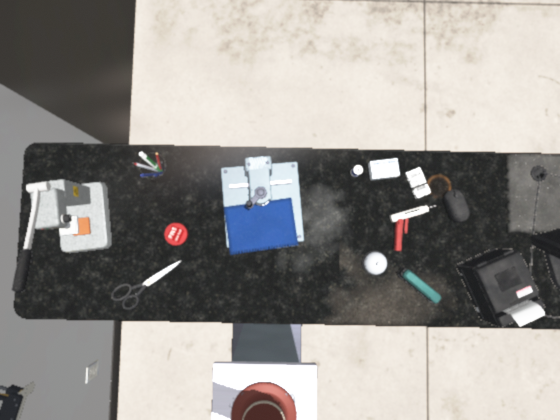

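The scene view shows the press at about (290,215) with the book in front of it. In the top view the bed spans about (221-302, 163-250), the book is at (262,225), and the bell, tin and spool are well clear. I'll zoom in on both.

```bash
python3 - <<'E'
import cv2,numpy as np
a=cv2.imread("pics/top0.png")[150:260,205:315]; b=cv2.imread("pics/scene0.png")[165:275,205:335]
a=cv2.resize(a,(550,550),interpolation=cv2.INTER_CUBIC); 
cv2.imwrite("pics/z1.png",a)
E
```

```text
(no output)
```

View pics/z1.png

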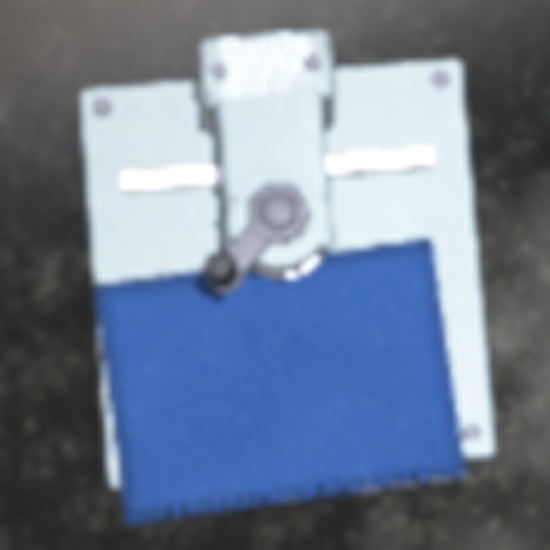

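The crop shows the bed corners at (80,88), (464,58), (495,456) and (110,488). The book corners are at (97,287), (431,240), (466,474) and (127,523). The hub is at (277,210) and the knob at (221,268).

```bash
cat > m.py <<'E'
from h import *
p=arm.read_camera("top")
def w(pts,z): return np.array([ray(p,((u+.5)/5-.5+205,(v+.5)/5-.5+150),z)[:2] for u,v in pts])
def fit(model,W):
    mc,wc=model.mean(0),W.mean(0); H=(model-mc).T@(W-wc); a=np.arctan2(H[0,1]-H[1,0],H[0,0]+H[1,1])
    Rm=np.array([[np.cos(a),-np.sin(a)],[np.sin(a),np.cos(a)]]); t=wc-Rm@mc
    return a,t,(model@Rm.T+t-W)
bm=np.array([[.105,.12],[.105,-.12],[-.145,-.12],[-.145,.12]])
a,t,r=fit(bm,w([(80,88),(464,58),(495,456),(110,488)],.022)); print("bed",a,t,r.round(4).tolist())
km=np.array([[.073,.104],[.073,-.104],[-.073,-.104],[-.073,.104]])
b,c,r=fit(km,w([(97,287),(431,240),(466,474),(127,523)],.033)); print("book",b,c,r.round(4).tolist())
Rb=np.array([[np.cos(a),-np.sin(a)],[np.sin(a),np.cos(a)]])
print("book in bed",Rb.T@(c-t),b-a,"hub",w([(277,210)],.167),"knob",w([(221,268)],.212))
k=w([(221,268)],.212)[0]-t; k=Rb.T@k; print("knob in bed",k,np.hypot(*k)," crank ang",np.arctan2(k[1],-k[0]))
E
python3 m.py
```

```text
bed 0.10132823362625111 [0.6613253  0.02043264] [[0.0005, -0.0001], [0.0002, 0.0006], [-0.0006, -0.0014], [-0.0001, 0.0009]]
book 0.16291278431868828 [0.57305916 0.02081549] [[0.0003, 0.0005], [0.0004, -0.0002], [-0.0006, 0.0001], [-0.0001, -0.0005]]
book in bed [-0.08777466  0.00930944] 0.061584550692437165 hub [[0.66149797 0.02157769]] knob [[0.62479266 0.04880329]]
knob in bed [-0.03347542  0.03192059] 0.046255035813105444  crank ang 0.7616270430715418
```

```bash
cat >> h.py <<'E'
A=0.1013; T=np.array([.6613,.0206])   # bed pose
Rb=np.array([[np.cos(A),-np.sin(A)],[np.sin(A),np.cos(A)]])
def bed(x,y,z): return np.r_[Rb@[x,y]+T,z]
def tool(s=None):
    s=s or arm.read_state(); return R.from_rotvec(s["orientation"]).as_matrix(), s["position"]
def status():
    s=arm.read_state(); M,p=tool(s)
    print("t",s["t"],"pos",p.round(4),"bed",(Rb.T@(p[:2]-T)).round(4),"z",p[2].round(4),"yaw y-axis rel bed y",round(np.arctan2(M[1,1],M[0,1])-np.pi/2-A,4),"zaxis",M[:,2].round(3),"F",s["force"].round(2),"op",s["opening"],"q",s["qpos"].round(2))
def shift(P,M=None,p=None):
    if M is None: M,p=tool()
    return M.T@(np.array(P)-p)
E
python3 - <<'E'
from h import *
status()
M,p=tool()
# after turn to bed alignment
M2=np.array([[-np.cos(A),-np.sin(A),0],[-np.sin(A),np.cos(A),0],[0,0,-1]]).T
M2=np.column_stack([[-np.cos(A),-np.sin(A),0],[-np.sin(A),np.cos(A),0],[0,0,-1]]); 
a=[.38,.33,.30]; b=bed(-.195,.007,.26); print(b)
print(shift(a,M2,p),shift(b,M2,np.array(a)))
E
```

```text
t 1.45 pos [0.1682 0.6278 0.3028] bed [-0.4292  0.654 ] z 0.3028 yaw y-axis rel bed y -0.3631 zaxis [-0.  0. -1.] F [0.6  1.42 0.66] op 1.0015070781725444 q [-1.34  0.61 -0.01  1.42  0.01  1.1  -0.04]
[0.46659177 0.00784438 0.26      ]
[-0.18058771 -0.31773412  0.00276685] [-0.05356928 -0.32926085  0.04      ]
```

{"method": "play_rows", "body": {"plan": [[[0,0,0],-0.18],[[0,0,0],-0.18],[[-0.03,-0.053,0],0],[[-0.03,-0.053,0],0],[[-0.03,-0.053,0],0],[[-0.03,-0.053,0],0],[[-0.03,-0.053,0],0],[[-0.03,-0.053,0],0],[[-0.009,-0.055,0.007],0],[[-0.009,-0.055,0.007],0],[[-0.009,-0.055,0.007],0],[[-0.009,-0.055,0.007],0]], "claw": 1}}

```text
t: 2.95
position: [0.452, 0.1088, 0.2736]
orientation: [-0.187, 3.127, 0.014]
force: [0.3, -0.2, -0.3]
opening: 0.998
```

```bash
python3 - <<'E'
from h import *
status(); print(shift(bed(-.195,.007,.111)))
E
```

```text
t 2.95 pos [0.452  0.1088 0.2736] bed [-0.1993  0.1089] z 0.2736 yaw y-axis rel bed y 0.018 zaxis [ 0.009  0.009 -1.   ] F [ 0.3  -0.21 -0.25] op 0.9981949627603167 q [-0.24  0.37 -0.05  1.98  0.02  0.78  1.39]
[-0.00091748 -0.10324568  0.16178596]
```

{"method": "play_rows", "body": {"plan": [[[0,-0.052,0.02],0.018],[[0,-0.052,0.02],0],[[0,0,0.055],0],[[0,0,0.045],0],[[0,0,0],0]]}}

```text
t: 3.58
position: [0.4699, -0.0038, 0.1315]
orientation: [-0.136, 3.119, 0.009]
force: [-0.1, -0.5, -0.2]
opening: 0.997
```

```bash
python3 - <<'E'
from h import *
p=arm.read_camera("wrist"); save(p,"w1.png"); status(); print(shift(bed(-.195,.007,.111)))
E
```

```text
t 3.625 pos [ 0.471  -0.0036  0.1332] bed [-0.1917 -0.0048] z 0.1332 yaw y-axis rel bed y -0.0137 zaxis [ 0.024  0.007 -1.   ] F [ 0.31 -0.16  0.16] op 1.0015741106038267 q [-0.02  0.61 -0.02  2.12  0.02  0.4   1.6 ]
[0.00396466 0.01167964 0.02212311]
```

View pics/w1.png

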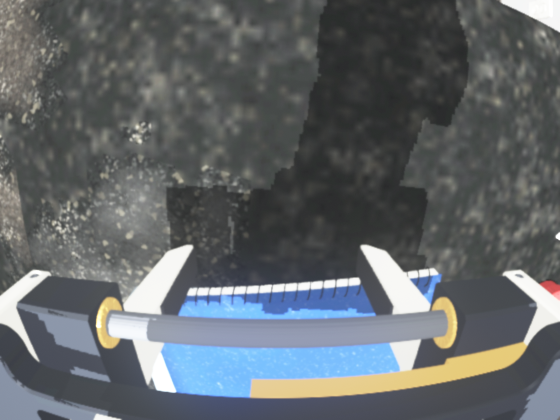

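The wrist view shows both fingertips at (185,250) and (372,250), robot-side of the wire-bound edge (rows 275–292), so they're clear of the book. Next I descend and start pushing.

{"method": "play_rows", "body": {"plan": [[[0.003,0.011,0.01],-0.013],[[0,0,0.01],0],[[-0.006,0,0.0],0],[[-0.006,0,0],0],[[0,0,0],0]]}}

```text
t: 4.25
position: [0.4834, 0.0111, 0.1174]
orientation: [-0.162, 3.102, 0.01]
force: [-0.1, 0.1, 0.3]
opening: 1.002
```

```bash
python3 - <<'E'
from h import *
status(); print(shift(bed(-.122,.007,.111)))
E
```

```text
t 4.25 pos [0.4834 0.0111 0.1174] bed [-0.1779  0.0085] z 0.1174 yaw y-axis rel bed y 0.0032 zaxis [ 0.035  0.008 -0.999] F [-0.07  0.12  0.29] op 1.0022841991202107 q [-0.05  0.65 -0.02  2.1   0.02  0.36  1.59]
[-0.05565759 -0.0017139   0.00833681]
```

{"method": "play_rows", "body": {"plan": [[[0,0,0.007],0],[[-0.008,0,0],0],[[-0.008,0,0],0],[[-0.008,0,0],0]]}}

```text
t: 4.75
position: [0.5057, 0.0135, 0.1101]
orientation: [-0.163, 3.11, 0.01]
force: [-2.0, -0.1, -0.2]
opening: 0.998
```

```bash
python3 - <<'E'
from h import *
status(); print(shift(bed(-.122,.007,.111)))
E
```

```text
t 4.75 pos [0.5057 0.0135 0.1101] bed [-0.1555  0.0087] z 0.1101 yaw y-axis rel bed y 0.0035 zaxis [ 0.027  0.008 -1.   ] F [-1.98 -0.11 -0.16] op 0.9975087711764182 q [-0.05  0.68 -0.02  2.04  0.02  0.4   1.59]
[-3.35481592e-02 -1.77978528e-03  5.91052772e-05]
```

{"method": "play_rows", "body": {"plan": [[[-0.006,0,-0.0005],0],[[-0.006,0,0],0],[[-0.006,0,0],0],[[-0.006,0,0],0],[[-0.003,0,0],0]]}}

```text
t: 5.38
position: [0.5354, 0.0162, 0.1113]
orientation: [-0.161, 3.109, 0.009]
force: [-2.2, 0.4, -0.0]
opening: 0.998
```

```bash
python3 - <<'E'
from h import *
status()
p=arm.read_camera("top"); c=p["frame"][150:260,205:315,::-1]; cv2.imwrite("pics/z2.png",cv2.resize(c,(550,550),interpolation=cv2.INTER_CUBIC))
E
```

```text
t 5.375 pos [0.5354 0.0162 0.1113] bed [-0.1257  0.0083] z 0.1113 yaw y-axis rel bed y 0.0025 zaxis [ 0.028  0.007 -1.   ] F [-2.15  0.39 -0.01] op 0.9979707319661517 q [-0.06  0.7  -0.02  1.96  0.02  0.45  1.59]
```

{"method": "play_rows", "body": {"plan": [[[-0.002,0,0],0],[[-0.002,0,0],0]]}}

```text
t: 5.68
position: [0.5393, 0.0166, 0.1114]
orientation: [-0.161, 3.109, 0.009]
force: [-1.5, -0.7, -0.4]
opening: 0.998
```

{"method": "play_rows", "body": {"plan": [[[-0.002,0,0],0]]}}

```text
t: 5.8
position: [0.54, 0.0166, 0.1114]
orientation: [-0.162, 3.113, 0.009]
force: [-5.8, 0.4, 3.8]
opening: 1.0
```

{"method": "play_rows", "body": {"plan": [[[-0.001,0,0],0]]}}

```text
t: 5.92
position: [0.5401, 0.0166, 0.1114]
orientation: [-0.162, 3.115, 0.009]
force: [-3.9, -0.7, 2.9]
opening: 0.997
```

{"method": "play_rows", "body": {"plan": [[[-0.003,0,0],0],[[-0.003,0,0],0]]}}

```text
t: 6.18
position: [0.5413, 0.0167, 0.1113]
orientation: [-0.162, 3.128, 0.008]
force: [-6.9, -0.1, 6.8]
opening: 0.999
```

```bash
python3 - <<'E'
from h import *
status()
p=arm.read_camera("top"); c=p["frame"][150:260,205:315,::-1]; cv2.imwrite("pics/z2.png",cv2.resize(c,(550,550),interpolation=cv2.INTER_CUBIC))
E
```

```text
t 6.175 pos [0.5413 0.0167 0.1113] bed [-0.1198  0.0083] z 0.1113 yaw y-axis rel bed y 0.0025 zaxis [ 0.009  0.005 -1.   ] F [-6.92 -0.07  6.78] op 0.9985259654746615 q [-0.06  0.71 -0.02  1.93  0.02  0.49  1.59]
```

View pics/z2.png

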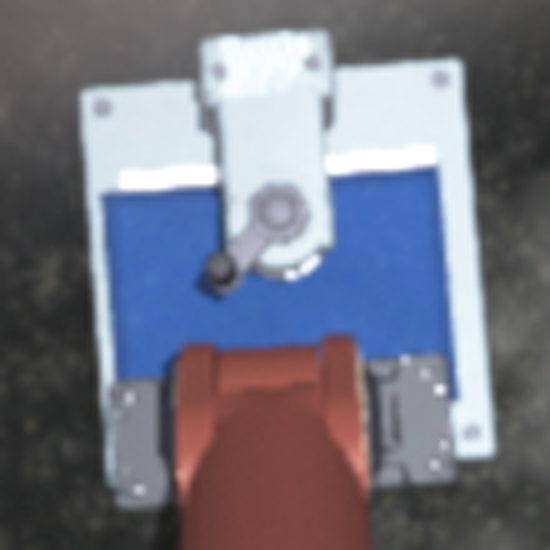

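The top view shows the book squarely up against the stop: its inner edge runs from (105,196) to (437,171), parallel to the white bar. I'll check that numerically.

```bash
python3 - <<'E'
from h import *
p=arm.read_camera("top")
for u,v in[(105,196),(437,171)]:
    print(Rb.T@(ray(p,((u+.5)/5-.5+205,(v+.5)/5-.5+150),.033)[:2]-T))
# stop's bottom front edge expected pixels, and top front edge
for y in(.09,-.09):
  for z in(.033,.046):
    q=proj(p,bed(.036,y,z)); print(y,z,(q-[205,150]+.5)*5-.5)
E
```

```text
[0.03408666 0.10807662]
[ 0.03349032 -0.09718867]
0.09 0.033 [134.06621135 190.63597496]
0.09 0.046 [131.95919715 187.80366683]
-0.09 0.033 [425.06404931 167.88658841]
-0.09 0.046 [426.11946096 164.81289815]
```

The gap is about 2 mm, within measuring error, and a 7 N push no longer moves the book, so it is home. Now I back off and rise.

{"method": "play_rows", "body": {"plan": [[[0.015,0,0],0],[[0.02,0,0],0],[[0,0,-0.05],0],[[0,0,-0.06],0],[[0,0,-0.06],0],[[0,0,-0.05],0],[[0,0,-0.01],0]]}}

```text
t: 7.15
position: [0.5119, 0.0127, 0.3514]
orientation: [-0.161, 3.094, 0.01]
force: [-0.6, 0.3, -0.3]
opening: 1.003
```

```bash
python3 - <<'E'
from h import *
status(); print(shift(bed(-.0326,.0311,.315)))
p=arm.read_camera("scene"); c=p["frame"][165:275,200:340,::-1]; cv2.imwrite("pics/s2.png",cv2.resize(c,(700,550),interpolation=cv2.INTER_CUBIC))
E
```

```text
t 7.15 pos [0.5119 0.0127 0.3514] bed [-0.1494  0.0073] z 0.3514 yaw y-axis rel bed y 0.0026 zaxis [ 0.043  0.009 -0.999] F [-0.61  0.29 -0.3 ] op 1.0025861389712776 q [-0.05  0.34 -0.02  1.77  0.    0.99  1.6 ]
[-0.11518607  0.0233513   0.04158385]
```

View pics/s2.png

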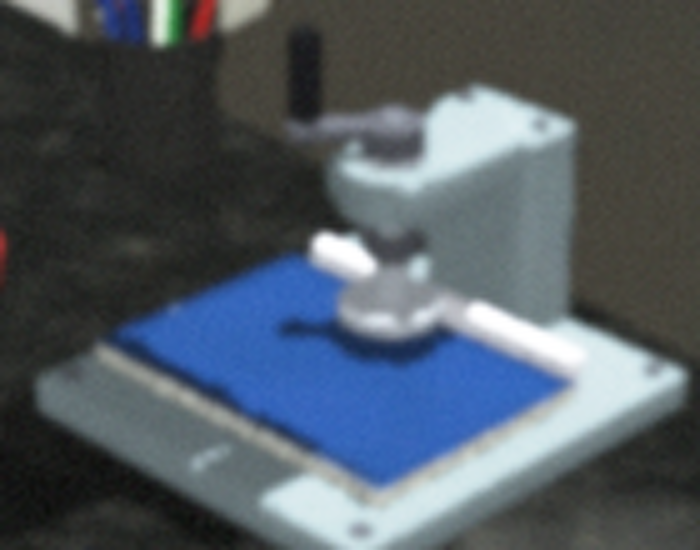

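The book is flush at the stop and the crank stands at the left. The foot hangs just above the book, with its lower rim at about (390,340). I'll estimate the foot height and the offset to the knob from the grasp point.

```bash
cat >> h.py <<'E'
def grasp():
    M,p=tool(); g=p+.065*M[:,2]; b=Rb.T@(g[:2]-T)
    th=np.arctan2(b[1],-b[0]); s=arm.read_state(); F=Rb.T@s["force"][:2]
    # resistance to clockwise winding: tangent in bed = (sin th, cos th)
    print("t %.2f grasp bed %s z %.4f r %.4f th %.3f (%.1f deg) Ftan %.2f Frad %.2f Fz %.2f op %.3f tilt %s"%(s["t"],b.round(4),g[2],np.hypot(*b),th,np.degrees(th),-(F@[np.sin(th),np.cos(th)]),F@[-np.cos(th),np.sin(th)],s["force"][2],s["opening"],M[:2,2].round(3)))
    return b,th,M
def arc(ths,r=.045):
    b,th,M=grasp(); prev=b
    for t in ths:
        n=np.array([-r*np.cos(t),r*np.sin(t)]); d=np.r_[Rb@(n-prev),0]; print(round(t,2),(M.T@d).round(4)[:2]); prev=n
E
python3 - <<'E'
from h import *
p=arm.read_camera("scene")
a=np.linspace(0,6.28,90)
for z in(.033,.04,.045,.05,.055,.062,.068):
    P=np.array([proj(p,bed(.028*np.cos(i),.028*np.sin(i),z)) for i in a]); print(z,[((P[:,0].min()-200)*5).round(),((P[:,0].max()-200)*5).round()],((P[:,1].max()-165)*5).round())
b,th,M=grasp(); print("move tool",M.T@np.r_[bed(-.0326,.0311,0)[:2]-bed(*b,0)[:2],0])
E
```

```text
0.033 [np.float64(338.0), np.float64(443.0)] 365.0
0.04 [np.float64(338.0), np.float64(443.0)] 354.0
0.045 [np.float64(338.0), np.float64(444.0)] 345.0
0.05 [np.float64(338.0), np.float64(444.0)] 337.0
0.055 [np.float64(338.0), np.float64(444.0)] 328.0
0.062 [np.float64(338.0), np.float64(444.0)] 316.0
0.068 [np.float64(338.0), np.float64(445.0)] 306.0
t 7.25 grasp bed [-0.1483  0.0077] z 0.2836 r 0.1485 th 0.052 (3.0 deg) Ftan -0.10 Frad 0.75 Fz 0.38 op 0.998 tilt [0.037 0.008]
move tool [-0.11565762  0.02311001  0.00447725]
```

The foot bottom is at about 48 mm, so the gap is about 15 mm and contact should come after roughly half a turn. Moving over the knob.

{"method": "play_rows", "body": {"plan": [[[-0.04,0.008,0.0],0],[[-0.04,0.008,0.0],0],[[-0.035,0.007,0.005],0],[[0,0,0],0]]}}

```text
t: 7.75
position: [0.6242, 0.0482, 0.3381]
orientation: [-0.161, 3.112, 0.009]
force: [-0.4, 0.0, -0.6]
opening: 1.003
```

```bash
python3 - <<'E'
from h import *
b,th,M=grasp(); print("move tool",M.T@np.r_[bed(-.0326,.0311,0)[:2]-bed(*b,0)[:2],0])
p=arm.read_camera("wrist"); save(p,"w2.png")
E
```

```text
t 7.75 grasp bed [-0.0324  0.0315] z 0.2731 r 0.0452 th 0.771 (44.2 deg) Ftan 0.23 Frad 0.30 Fz -0.64 op 1.003 tilt [0.025 0.007]
move tool [ 1.63744577e-04 -3.94801695e-04 -6.08342845e-06]
```

View pics/w2.png

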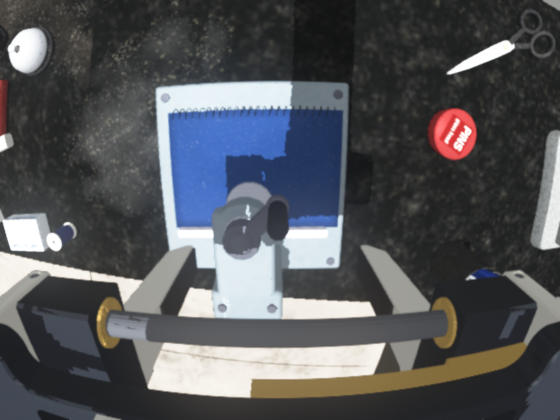

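The wrist view shows the knob at (277,210), midway between the fingertips, which are at about (178,250) and (372,250). Descending.

{"method": "play_rows", "body": {"plan": [[[0,0,0.03],0],[[0,0,0.03],0],[[0,0,0.016],0],[[0,0,0],0]]}}

```text
t: 8.3
position: [0.6209, 0.0455, 0.2569]
orientation: [-0.156, 3.12, 0.005]
force: [-0.2, 0.0, 0.1]
opening: 1.003
```

```bash
python3 - <<'E'
from h import *
b,th,M=grasp(); print("move tool",M.T@np.r_[bed(-.0326,.0311,0)[:2]-bed(*b,0)[:2],0])
E
```

```text
t 8.30 grasp bed [-0.0365  0.0291] z 0.1919 r 0.0467 th 0.672 (38.5 deg) Ftan 0.11 Frad 0.20 Fz 0.05 op 1.003 tilt [0.017 0.004]
move tool [-3.91238880e-03  2.05326080e-03  7.42559893e-05]
```

Correct sideways, then close on the knob.

{"method": "play_rows", "body": {"plan": [[[-0.004,0.002,-0.001],0],[[0,0,0],0]]}}

```text
t: 8.55
position: [0.6248, 0.0477, 0.2592]
orientation: [-0.155, 3.119, 0.005]
force: [-0.6, -0.1, 0.1]
opening: 0.999
```

{"method": "play_rows", "body": {"plan": [[[0,0,0],0],[[0,0,0],0],[[0,0,0],0],[[0,0,0],0],[[0,0,0],0],[[0,0,0],0]], "claw": 0, "newtons": 35}}

```text
t: 9.3
position: [0.6254, 0.0476, 0.2609]
orientation: [-0.155, 3.115, 0.005]
force: [0.2, 0.0, 0.2]
opening: 0.404
```

```bash
python3 - <<'E'
from h import *
arc([.9,1.05,1.2,1.35,1.5])
E
```

```text
t 9.30 grasp bed [-0.0316  0.0307] z 0.1959 r 0.0440 th 0.771 (44.2 deg) Ftan -0.16 Frad -0.12 Fz 0.24 op 0.404 tilt [0.022 0.005]
0.9 [-0.0036  0.0046]
1.05 [-0.0056  0.0038]
1.2 [-0.0061  0.0029]
1.35 [-0.0064  0.002 ]
1.5 [-0.0067  0.001 ]
```

{"method": "play_rows", "body": {"plan": [[[0,0,0],0],[[0,0,0],0],[[0,0,0],0],[[0,0,0],0],[[0,0,0],0]]}}

```text
t: 9.93
position: [0.6252, 0.0493, 0.2609]
orientation: [-0.157, 3.116, 0.009]
force: [0.0, 0.6, -0.3]
opening: 0.164
```

```bash
python3 - <<'E'
from h import *
arc([.9,1.05,1.2,1.35,1.5])
E
```

```text
t 9.93 grasp bed [-0.0315  0.0325] z 0.1959 r 0.0453 th 0.801 (45.9 deg) Ftan -0.47 Frad 0.34 Fz -0.29 op 0.164 tilt [0.022 0.007]
0.9 [-0.0036  0.0027]
1.05 [-0.0056  0.0038]
1.2 [-0.0061  0.0029]
1.35 [-0.0064  0.002 ]
1.5 [-0.0067  0.001 ]
```

{"method": "play_rows", "body": {"plan": [[[-0.0036,0.003,0],0],[[-0.0056,0.0038,0],0],[[-0.0061,0.0029,0],0],[[-0.0064,0.002,0],0]]}}

```text
t: 10.42
position: [0.632, 0.054, 0.2607]
orientation: [0.146, -3.117, 0.013]
force: [-11.4, -1.9, 8.8]
opening: 0.162
```

```bash
python3 - <<'E'
from h import *
b,th,M=grasp(); arc(list(th+.15*np.arange(1,6)))
E
```

```text
t 10.43 grasp bed [-0.0272  0.0357] z 0.1957 r 0.0449 th 0.920 (52.7 deg) Ftan 9.65 Frad 6.39 Fz 8.82 op 0.162 tilt [-0.021 -0.009]
t 10.43 grasp bed [-0.0272  0.0357] z 0.1957 r 0.0449 th 0.920 (52.7 deg) Ftan 9.65 Frad 6.39 Fz 8.82 op 0.162 tilt [-0.021 -0.009]
1.07 [-0.0056  0.0038]
1.22 [-0.0061  0.0028]
1.37 [-0.0065  0.0019]
1.52 [-0.0067  0.0009]
1.67 [-0.0067 -0.0001]
```

{"method": "play_rows", "body": {"plan": [[[-0.0085,0.0055,0],0],[[-0.009,0.0047,0],0],[[-0.0095,0.0036,0],0],[[-0.0098,0.0025,0],0]]}}

```text
t: 10.92
position: [0.6546, 0.0666, 0.2602]
orientation: [0.133, -3.077, 0.029]
force: [-9.5, -1.3, 7.1]
opening: 0.162
```

```bash
python3 - <<'E'
from h import *
b,th,M=grasp(); 
E
```

```text
t 10.93 grasp bed [-0.0061  0.0454] z 0.1954 r 0.0458 th 1.438 (82.4 deg) Ftan 9.57 Frad 0.90 Fz 7.05 op 0.162 tilt [-0.061 -0.021]
```

{"method": "play_rows", "body": {"plan": [[[-0.01,0.0007,-0.0006],0],[[-0.01,-0.0006,-0.0006],0],[[-0.0098,-0.0019,-0.0006],0],[[-0.0095,-0.0032,-0.0006],0]]}}

```text
t: 11.42
position: [0.682, 0.0667, 0.2599]
orientation: [0.131, -3.036, 0.023]
force: [-8.9, 1.5, 5.9]
opening: 0.158
```

```bash
python3 - <<'E'
from h import *
b,th,M=grasp(); 
E
```

```text
t 11.43 grasp bed [0.0186 0.0432] z 0.1952 r 0.0470 th 1.977 (113.3 deg) Ftan 8.98 Frad -1.26 Fz 5.91 op 0.158 tilt [-0.102 -0.019]
```

{"method": "play_rows", "body": {"plan": [[[-0.0086,-0.005,-0.0008],0],[[-0.008,-0.006,-0.0007],0],[[-0.0072,-0.007,-0.0006],0],[[-0.0063,-0.0078,-0.0006],0]]}}

```text
t: 11.92
position: [0.7036, 0.0551, 0.2595]
orientation: [0.142, -3.0, -0.008]
force: [-7.9, 4.7, 4.5]
opening: 0.163
```

```bash
python3 - <<'E'
from h import *
b,th,M=grasp(); 
E
```

```text
t 11.93 grasp bed [0.0367 0.0309] z 0.1951 r 0.0480 th 2.442 (139.9 deg) Ftan 9.00 Frad -2.11 Fz 4.54 op 0.163 tilt [-0.137 -0.001]
```

{"method": "play_rows", "body": {"plan": [[[-0.0055,-0.0083,-0.0006],0],[[-0.0045,-0.009,-0.0005],0],[[-0.0033,-0.0095,-0.0004],0],[[-0.0022,-0.0098,-0.0003],0]]}}

```text
t: 12.42
position: [0.7156, 0.039, 0.2592]
orientation: [0.164, -2.977, -0.054]
force: [-3.9, 9.0, 3.0]
opening: 0.167
```

```bash
python3 - <<'E'
from h import *
b,th,M=grasp(); 
E
```

```text
t 12.43 grasp bed [0.0457 0.0157] z 0.1951 r 0.0483 th 2.811 (161.1 deg) Ftan 9.76 Frad 0.24 Fz 2.95 op 0.167 tilt [-0.161  0.027]
```

{"method": "play_rows", "body": {"plan": [[[-0.0025,-0.0107,-0.0004],0],[[-0.001,-0.011,-0.0002],0],[[0.0005,-0.011,0],0]]}}

```text
t: 12.8
position: [0.7201, 0.0239, 0.259]
orientation: [0.186, -2.969, -0.092]
force: [-1.8, 8.7, 1.7]
opening: 0.173
```

```bash
python3 - <<'E'
from h import *
b,th,M=grasp(); 
E
```

```text
t 12.80 grasp bed [0.0483 0.0017] z 0.1950 r 0.0484 th 3.106 (178.0 deg) Ftan 8.88 Frad -0.60 Fz 1.66 op 0.173 tilt [-0.168  0.051]
```

{"method": "play_rows", "body": {"plan": [[[0.001,-0.011,0],0],[[0.0025,-0.0107,0.0002],0],[[0.0035,-0.0105,0.0004],0]]}}

```text
t: 13.18
position: [0.7194, 0.0082, 0.259]
orientation: [0.209, -2.976, -0.127]
force: [1.1, 10.0, 1.6]
opening: 0.173
```

```bash
python3 - <<'E'
from h import *
b,th,M=grasp(); 
E
```

```text
t 13.18 grasp bed [ 0.0466 -0.0124] z 0.1950 r 0.0483 th -2.881 (-165.1 deg) Ftan 10.05 Frad -0.53 Fz 1.63 op 0.173 tilt [-0.16   0.074]
```

{"method": "play_rows", "body": {"plan": [[[0.0033,-0.0105,0.0006],0],[[0.0044,-0.0101,0.0007],0],[[0.0054,-0.0096,0.0008],0]]}}

```text
t: 13.55
position: [0.7141, -0.0065, 0.2587]
orientation: [0.233, -2.988, -0.161]
force: [2.3, 9.3, 1.7]
opening: 0.18
```

```bash
python3 - <<'E'
from h import *
b,th,M=grasp(); 
E
```

```text
t 13.55 grasp bed [ 0.0409 -0.0252] z 0.1947 r 0.0480 th -2.590 (-148.4 deg) Ftan 9.39 Frad -2.03 Fz 1.70 op 0.180 tilt [-0.148  0.096]
```

{"method": "play_rows", "body": {"plan": [[[0.0066,-0.0088,0.0006],0],[[0.0075,-0.008,0.0006],0],[[0.0083,-0.0072,0.0006],0]]}}

```text
t: 13.92
position: [0.703, -0.0199, 0.2589]
orientation: [0.254, -3.012, -0.185]
force: [4.8, 8.2, -2.1]
opening: 0.183
```

```bash
python3 - <<'E'
from h import *
b,th,M=grasp(); 
E
```

```text
t 13.93 grasp bed [ 0.0302 -0.0365] z 0.1948 r 0.0473 th -2.262 (-129.6 deg) Ftan 9.22 Frad -2.30 Fz -2.12 op 0.183 tilt [-0.123  0.111]
```

{"method": "play_rows", "body": {"plan": [[[0.009,-0.006,0.0004],0],[[0.0097,-0.005,0.0004],0],[[0.0102,-0.004,0.0004],0]]}}

```text
t: 14.3
position: [0.6866, -0.0292, 0.2595]
orientation: [0.271, -3.042, -0.198]
force: [8.0, 6.3, -4.3]
opening: 0.192
```

```bash
python3 - <<'E'
from h import *
b,th,M=grasp(); 
E
```

```text
t 14.30 grasp bed [ 0.0149 -0.0437] z 0.1953 r 0.0462 th -1.900 (-108.9 deg) Ftan 9.94 Frad -2.38 Fz -4.25 op 0.192 tilt [-0.092  0.121]
```

{"method": "play_rows", "body": {"plan": [[[0.0106,-0.0027,0.0004],0],[[0.0109,-0.0014,0.0004],0]]}}

```text
t: 14.55
position: [0.6756, -0.0319, 0.2598]
orientation: [0.282, -3.071, -0.202]
force: [14.2, 6.8, -10.3]
opening: 0.187
```

```bash
python3 - <<'E'
from h import *
b,th,M=grasp(); 
E
```

```text
t 14.55 grasp bed [ 0.0057 -0.0452] z 0.1955 r 0.0456 th -1.696 (-97.2 deg) Ftan 15.35 Frad -3.49 Fz -10.34 op 0.187 tilt [-0.062  0.125]
```

Contact was felt between 251° and 263°: the resistance stepped from about 9.5 to 15.4 N. The target is about 347°. I'll continue in measured steps with a firmer grip.

{"method": "play_rows", "body": {"plan": [[[0.013,-0.0008,0.0004],0],[[0.013,0.0005,0.0002],0],[[0.013,0.0018,0.0],0]], "newtons": 50}}

```text
t: 14.92
position: [0.6569, -0.0327, 0.2605]
orientation: [-0.295, 3.111, 0.195]
force: [16.6, 3.6, -13.4]
opening: 0.177
```

```bash
python3 - <<'E'
from h import *
b,th,M=grasp(); 
E
```

```text
t 14.93 grasp bed [-0.009  -0.0445] z 0.1960 r 0.0454 th -1.371 (-78.6 deg) Ftan 16.16 Frad -5.20 Fz -13.37 op 0.177 tilt [-0.001  0.125]
```

{"method": "play_rows", "body": {"plan": [[[0.0126,0.0035,0.0],0],[[0.0121,0.005,-0.0003],0],[[0.0114,0.0063,-0.0005],0],[[0.0107,0.0074,-0.0006],0]]}}

```text
t: 15.42
position: [0.6342, -0.0277, 0.2617]
orientation: [-0.288, 3.034, 0.145]
force: [16.7, -1.5, -14.0]
opening: 0.18
```

```bash
python3 - <<'E'
from h import *
b,th,M=grasp(); 
E
```

```text
t 15.43 grasp bed [-0.0259 -0.0391] z 0.1973 r 0.0469 th -0.985 (-56.5 deg) Ftan 15.53 Frad -6.44 Fz -14.02 op 0.180 tilt [0.081 0.103]
```

{"method": "play_rows", "body": {"plan": [[[0.01,0.0085,-0.0008],0],[[0.009,0.0096,-0.0008],0],[[0.008,0.0105,-0.0008],0],[[0.007,0.0113,-0.0006],0]]}}

```text
t: 15.92
position: [0.6172, -0.0189, 0.2622]
orientation: [-0.263, 2.974, 0.072]
force: [14.0, -9.2, -10.6]
opening: 0.164
```

```bash
python3 - <<'E'
from h import *
b,th,M=grasp(); 
E
```

```text
t 15.93 grasp bed [-0.0378 -0.0318] z 0.1980 r 0.0494 th -0.700 (-40.1 deg) Ftan 16.46 Frad -3.09 Fz -10.63 op 0.164 tilt [0.149 0.061]
```

{"method": "play_rows", "body": {"plan": [[[0.0065,0.0113,-0.0006],0],[[0.0052,0.0121,-0.0006],0],[[0.004,0.0126,-0.0005],0]]}}

```text
t: 16.3
position: [0.6097, -0.012, 0.2619]
orientation: [-0.23, 2.943, 0.011]
force: [10.3, -12.8, -8.5]
opening: 0.164
```

```bash
python3 - <<'E'
from h import *
b,th,M=grasp(); 
E
```

```text
t 16.30 grasp bed [-0.0424 -0.027 ] z 0.1981 r 0.0502 th -0.567 (-32.5 deg) Ftan 16.47 Frad -0.15 Fz -8.47 op 0.164 tilt [0.187 0.022]
```

{"method": "play_rows", "body": {"plan": [[[0.005,0.015,-0.0006],0],[[0.0035,0.0155,-0.0004],0],[[0.0025,0.0158,-0.0002],0]]}}

```text
t: 16.68
position: [0.6022, -0.0007, 0.2614]
orientation: [-0.181, 2.925, -0.055]
force: [5.4, -16.2, -0.7]
opening: 0.159
```

```bash
python3 - <<'E'
from h import *
b,th,M=grasp(); 
p=arm.read_camera("wrist"); save(p,"w3.png")
E
```

```text
t 16.68 grasp bed [-0.0475 -0.0182] z 0.1978 r 0.0509 th -0.365 (-20.9 deg) Ftan 16.89 Frad 2.50 Fz -0.66 op 0.159 tilt [ 0.211 -0.024]
```

View pics/w3.png

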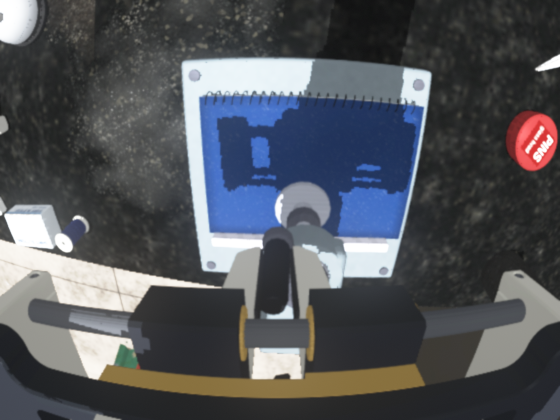

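The wrist view shows the foot at (303,205) on the book and the book's inner edge parallel to and against the stop. The fingers still hold the knob at (277,265). The crank is about 82° past contact, so I'll relax, open, and lift along the tool axis.

{"method": "play_rows", "body": {"plan": [[[0,0,0],0],[[0,0,0],0],[[0,0,0],0]]}}

```text
t: 17.1
position: [0.6021, -0.0008, 0.2613]
orientation: [-0.175, 2.926, -0.053]
force: [1.5, -1.0, 0.1]
opening: 0.164
```

{"method": "play_rows", "body": {"plan": [[[0,0,0],0],[[0,0,0],0],[[0,0,0],0],[[0,0,0],0],[[0,0,0],0],[[0,0,0],0]], "claw": 0.6}}

```text
t: 17.85
position: [0.6019, 0.0009, 0.2615]
orientation: [-0.183, 2.926, -0.053]
force: [-0.4, -0.2, 0.1]
opening: 0.597
```

```bash
python3 - <<'E'
from h import *
b,th,M=grasp(); print(M.T@[0,0,.05])
E
```

```text
t 17.85 grasp bed [-0.0477 -0.0164] z 0.1979 r 0.0504 th -0.332 (-19.0 deg) Ftan 0.05 Frad 0.45 Fz 0.07 op 0.597 tilt [ 0.21  -0.023]
[-0.01027975 -0.00243513 -0.04887123]
```

{"method": "play_rows", "body": {"plan": [[[0,0,-0.02],0],[[0,0,-0.04],0],[[0,0,-0.05],0],[[0.03,0,-0.05],0],[[0.05,0,-0.01],0],[[0.05,0,0],0],[[0,0,0],0],[[0,0,0],0]]}}

```text
t: 18.85
position: [0.4359, -0.0121, 0.4059]
orientation: [-0.183, 2.924, -0.053]
force: [-0.2, -0.6, 0.5]
opening: 0.597
```

```bash
python3 - <<'E'
from h import *
status()
p=arm.read_camera("top"); a=cv2.resize(p["frame"][150:260,205:315,::-1],(400,400),interpolation=cv2.INTER_CUBIC)
p=arm.read_camera("scene"); b=cv2.resize(p["frame"][165:275,215:325,::-1],(400,400),interpolation=cv2.INTER_CUBIC); cv2.imwrite("pics/f.png",np.hstack([a,b]))
for th in["call_bell","pin_tin","thread_navy"]: print(th,[(round(d["conf"],2),toworld(p,d["at"]).round(3).tolist()) for d in arm.search_frame(p,th)[:2]])
E
```

```text
t 18.85 pos [ 0.4359 -0.0121  0.4059] bed [-0.2276 -0.0097] z 0.4059 yaw y-axis rel bed y 0.0186 zaxis [ 0.212 -0.023 -0.977] F [-0.2  -0.56  0.45] op 0.5966820963124252 q [-0.05  0.1   0.01  1.94  0.04  0.89  1.64]
call_bell [(0.77, [0.453, -0.347, 0.03])]
pin_tin [(0.85, [0.536, 0.268, 0.027])]
thread_navy [(0.59, [0.742, -0.275, 0.029])]
```

View pics/f.png

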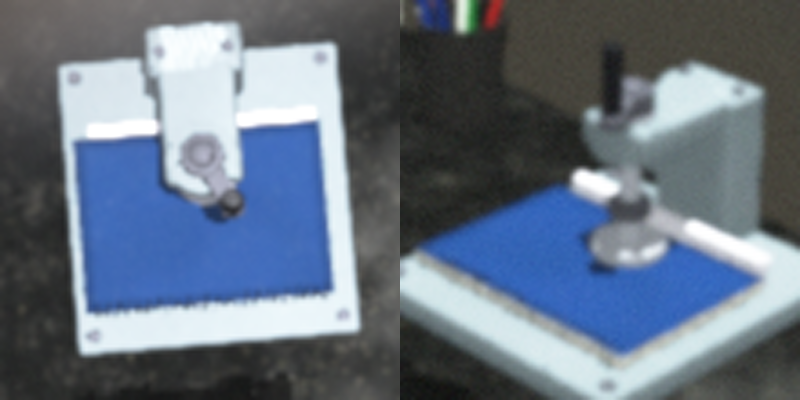

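The book is square against the stop with the foot on it. The hub is at (201,155) and the knob at (231,203). I'll check the final crank angle from those.

```bash
python3 - <<'E'
from h import *
p=arm.read_camera("top")
for u,v in[(231,202),(229,200),(234,206)]:
    k=Rb.T@(ray(p,((u+.5)*.275-.5+205,(v+.5)*.275-.5+150),.212)[:2]-T); print(k,np.hypot(*k),np.degrees(np.arctan2(k[1],-k[0])))
for u,v in[(77,142),(317,125)]:
    print(Rb.T@(ray(p,((u+.5)*.275-.5+205,(v+.5)*.275-.5+150),.033)[:2]-T))
E
```

```text
[-0.04266023 -0.0182885 ] 0.04641513193257243 -23.204885262583552
[-0.04110807 -0.01696886] 0.04447263643233366 -22.43018601438724
[-0.04570696 -0.02021066] 0.04997596533047013 -23.85401287056949
[0.03438332 0.10739997]
[ 0.03287695 -0.09655651]
```

The crank is at about 337°, i.e. 74–86° past first contact, inside the 50–130° window. Handing in.

```bash
python3 -c "
from workcell import arm
print(arm.hand_in())"
```

```text
the job is handed in; nothing more can be done
None
```

The book is clamped in the press and the job is handed in; `hand_in()` gives no verdict, so a pass is not confirmed.

- **Book:** I pushed it home with both open fingers, with at most about 7 N read between pushes. The last pictures put its inner edge at bed x = 33 to 34 mm, square within about 0.01 rad and 5 mm off centre. That is 2 to 3 mm short of the 36 mm stop face by camera. It is inside the 4 mm limit but close to the roughly 2 mm calibration error. The 7 N push no longer moved the book.
- **Crank:** Resistance at the knob stepped from about 9.5 N to 15.4 N between 251° and 263°, which I took as first contact. I wound on and let go. The final angle is about 337° by camera and 341° by gripper pose (the tool was leaning about 0.2 rad). That is 74° to 90° past contact, inside the 50° to 130° window. The clamping force itself was not measured.
- **Surroundings:** The bell, tin and spool are where they were at the start, within about 5 mm, the detector's own accuracy. The arm is clear of everything, and the clock stood at about 19 s of the 67 s allowed.

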